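# Index the post carriage on a graft preparation board

### The job

Get the graft board ready: take the loose steel post carriage, set it astride the rail right next to the tensioner (the end with the black knob), and without forcing it slide it along towards the two-pronged button holder until the pin underneath drops into the hidden index notch. Stop there and let go, with the carriage sitting flat on the rail, and leave the other instruments where they are.

Things in the scene. Friction and masses are not known exactly. Their poses are not given: they have to be found in the camera images.
- board: Graft preparation board, bare aluminium, fixed: base plate 500 x 110 x 10 mm with a raised rail along its middle, 40 mm wide, its flat top 30 mm above the table. Origin: centre of the base's underside, on the table. x runs along the rail towards the tensioner, z up. The rail is free between the end blocks, x = -150 to +150 mm. The blocks are 62 mm wide, 44 mm high, their fittings up to 70 mm.
- channel (a point): Centre of the black floor of the channel cut along the rail's top, 14 mm wide, 5 mm deep. Somewhere in this floor, between 70 mm to the button holder's side (board -x) and 50 mm to the tensioner's side (+x) of this point, one index notch crosses the channel: 12 mm long along the rail, 12 mm deep, square-edged, black like the floor. Its place differs each time.
- rail_start (a point): Point on the rail's top, over its middle, 45 mm from the tensioner's end block: where to set the carriage's middle, give or take 20 mm along the rail.
- tensioner (a point): Top edge of the end block that carries the tensioner (steel spring tube, black knurled knob), on the side that faces the rail; 44 mm above the table.
- button_holder (a point): Top edge of the other end block, which carries two upright steel prongs (button holder), on the side that faces the rail; 44 mm above the table.
- carriage: Loose stainless post carriage, about 0.24 kg: inverted-U saddle 50 mm long (x), 58 mm wide (y), standing on its two side skirts; same after a half turn. Origin: centre of the underside, level with the skirts' lower edges; z up. Gap between skirts 46 mm (50 mm in the lowest 6 mm), to straddle the rail with its x along the rail. Plate underside 16 mm, top 24 mm above the origin.
- post (a point): Grip point on the carriage's square post, 52 mm above the carriage's origin. The post is 18 x 18 mm, sides along the carriage's x and y, and reaches from 24 to 70 mm above the origin; its top 12 mm is split by a 5 mm slit open along x.
- pin (a point): Tip of the carriage's round index pin, 7 mm in diameter, under the middle of the plate, 4 mm above the carriage's origin. Astride the rail, the carriage's origin is 21 mm above the table while the pin rides on the channel's floor and 14 mm when the pin is in the notch and the plate lies flat on the rail.
- sizer: Bystander: loose steel sizing block 34 x 96 x 24 mm with a row of holes. Origin: centre of its underside. To be left alone.
- kidney_dish: Bystander: loose steel kidney dish about 80 x 220 x 40 mm, lying across the view beyond the board. Origin: its underside, near the middle. To be left alone.
- gallipot: Bystander: loose small steel bowl, 84 mm across, 48 mm high, beyond the board. Origin: centre of its underside. To be left alone.
- mallet: Bystander: loose steel mallet 226 mm long with black handle, lying between robot and board to the left. Origin: underside, where the handle ends and the steel neck begins, 105 mm from the handle's end. To be left alone.
- osteotome: Bystander: loose flat steel chisel 250 mm long, lying between robot and board. Origin: underside, near its middle. To be left alone.
Not all that is in view belongs to the job. Leave any purple or red look-alike of the carriage alone.

How it is judged:
By the outcome, as a careful person would: the job done as asked, in the order asked, and still so for the second after the job is handed in, with the robot touching nothing.
It also fails if it takes over 51 s, if anything falls off the work surface, if the arm or the gripper's body presses on something with over 40 N, if the wrist force passes 120 N, or if a joint passes its speed limit or range.

### The arm

A 7-joint arm with a two-finger parallel gripper is mounted at the origin on the work surface. World frame = base frame: x ahead of the robot, y to its left, z up, the work surface at z = 0. Lengths are in m, angles in rad, forces in N, time in s.
With the tool pointing down it reaches from about 0.4 to 0.85 m from the base axis. Payload 10.4 kg.
Tool frame: the origin (TCP) lies where the fingers leave the gripper's body, on its centre line; the fingertips stand 73 mm ahead of it and the grasp point (between the pads) lies 54 mm ahead of it; z points along the fingers, y is the line along which they close (so a half turn about z gives the same grasp; the last joint's range is limited). The gripper opens to 85 mm and grips with 20 to 120 N. Pads are 22 mm wide; open, the fingers measure 114 mm over their backs; the gripper's body (76 mm by 85 mm) begins 54 mm behind the grasp point. The pads swing forward as they close: fully open they stand 13 mm farther back than shut.
Start: joints at [-1.364, 0.332, -0.065, 1.46, 0.022, 1.35, -0.088], TCP at [0.142, 0.609, 0.304] pointing down, gripper open.
Joint ranges: [-2.6, 2.6], [-0.5, 2.12], [-1.47, 1.34], [0.16, 2.42], [-1.27, 4.41], [0.06, 2.06], [-2.6, 2.6]. Speed limits (rad/s): [2.22, 2.22, 2.79, 2.79, 3.14, 3.14, 3.14].

### API

Orientations are given as a 3x3 rotation matrix whose columns are the frame's x, y, z axes.
In Python, from plant import robot, cams gives the robot as it stands.
- The arm moves only by the tool apply_moves, never from a script. Its argument "motion" is a list of rows, each a list of 3 entries, a list of its own where there are three numbers: the shift along the tool's x, y, z in mm, then the turn, a rotation vector about the tool's x, y, z in degrees, then the finger opening in mm, from 0 to 85.4. In form: [[[tx, ty, tz], [wx, wy, wz], claw], ...]. A call has exactly 5 rows; each row shifts and turns the commanded pose from where the row before left it, along the tool's axes as they then stand; what a row does not reach is not made up. A row lasts 1/8 s, in which the tool goes at most 62.5 mm and 10.7 degrees, less where a joint would pass 70% of its speed; a pose out of reach is approached as far as the arm can. A call with a gripper value outside its range is refused whole. The fingers move at their own pace and stop on an object; "grip_force" is the grip in N (left out, the last holds). Time passes only in rows, so rows that do not move let the fingers close, or fill a call up. It gives the time, the measured TCP pose, the force, the opening and the grip force at its end, in the units of the state.
- robot.sense(): the state, without advancing time (a new reading comes with each control period).
- cams.camera(name): name is "side" or "top"; returns a dict with "color" (420x560x3 uint8, blue, green, red), "range_z" (420x560 float32, m along the optical axis (not along the pixel's ray), 0 where there is no reading), "fx", "fy", "cx", "cy" (pixels), "distortion" ([k1, k2, p1, p2, k3] as OpenCV has them; the pictures are not rectified), "origin" and "rotation" of the camera in the world. Camera axes: x right, y down, z forward; pixel columns grow to the right and rows downward; lengths in m; the calibration is good to about 2 mm. A picture is of the moment at which its call begins.
- robot.job_done(): hands the job in; it is judged then, once.
The state is a dict: "t": time; "joint_positions": joint angles; "joint_velocities": joint speeds; "joint_efforts": joint torques, N m; "tcp_pos": TCP position; "tool_rot": TCP orientation; "wrist_force": force on the tool from outside, world axes, zero at the start; "wrist_torque": the same for the moment, N m; "finger_gap": finger opening in m; "finger_force": force on a finger pad.
Only numpy, scipy, OpenCV 4.12 (cv2) and the standard library are available. Lean on these libraries where they do the work, as an engineer would, in place of code of your own. Each camera call takes 0.05 s, during which the arm holds its last target. There are 200 camera calls.

## Working session

There is one attempt and no reset: what is moved stays moved. The work goes in short steps, Python scripts to look and compute and a tool call to move; the robot and the scene stay as the last step left them, time stands still between calls to the robot, and variables do not carry over. Pictures are saved under pics/ and viewed, at most 10 in all, crops included, and the job is handed in when it is done.

Besides the shell and the picture viewer there is one more tool, called by a JSON object that holds its "method" and its "body", one argument or row to a line. apply_moves: Moves the arm, as the interface text tells. Its arguments: {"type":"object","properties":{"motion":{"type":"array","items":{"type":"array"}},"grip_force":{"type":"number"}},"required":["motion"]}

```bash
mkdir -p pics
cat > h.py <<'E'
import numpy as np, cv2
from plant import robot, cams
def grab(n):
    c=cams.camera(n); np.savez('pics/%s.npz'%n,**{k:np.array(v) for k,v in c.items()}); return c
def load(n): return dict(np.load('pics/%s.npz'%n))
def K(c): return np.array([[c['fx'],0,c['cx']],[0,c['fy'],c['cy']],[0,0,1.]],float)
def ray(c,u,v):
    p=cv2.undistortPoints(np.array([[[u,v]]],float),K(c),np.array(c['distortion'],float))[0,0]
    return np.array(c['rotation'])@np.array([p[0],p[1],1.])
def atz(c,u,v,z):
    r=ray(c,u,v); o=np.array(c['origin']); return o+r*(z-o[2])/r[2]
def depth(c,u,v):
    d=c['range_z'][int(v)-1:int(v)+2,int(u)-1:int(u)+2]; d=d[d>0]
    return np.array(c['origin'])+ray(c,u,v)*np.median(d) if len(d) else None
E
python3 - <<'E'
from h import *
for n in('side','top'):
    c=grab(n); cv2.imwrite('pics/%s0.png'%n,cv2.resize(c['color'],(800,600))); print(n,c['origin'],c['rotation'],c['fx'])
E
```

```text
side [ 0.41052176 -1.27159434  1.11991521] [[ 0.99290672 -0.07966319  0.08826105]
 [-0.11888847 -0.67353327  0.72953305]
 [ 0.00132983 -0.73485149 -0.67822674]] 492.34643433130617
top [ 0.39593059 -0.10753235  1.34974705] [[-0.01266706 -0.99008958  0.13986484]
 [-0.99991221  0.01308626  0.0020779 ]
 [-0.00388761 -0.13982624 -0.99016842]] 503.8498100197107
```

View pics/top0.png

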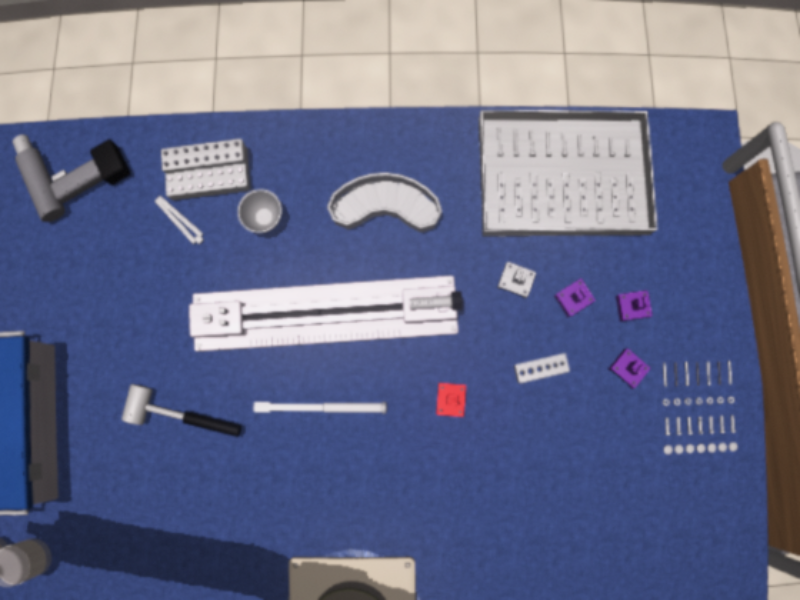

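View pics/side0.png

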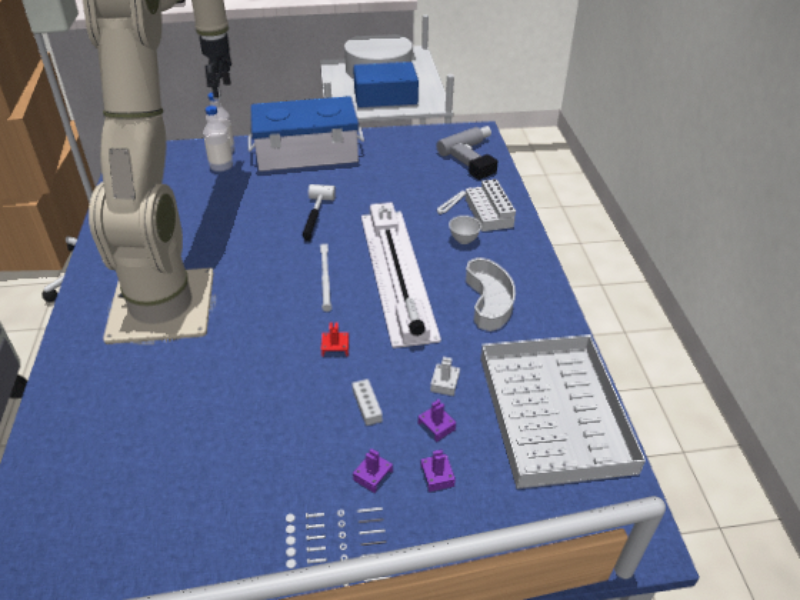

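The top picture shows the board with the tensioner and black knob at about (455,300) and the prongs at (215,318). Things that could pass for the carriage, by pixel: steel (517,279), purple (575,297), (634,305) and (630,368), red (452,400). By the description I choose the steel one and check it in a crop.

Run:
```python
from h import *
c=load('top'); im=c['color']
a=cv2.resize(im[185:250,125:392],None,fx=3,fy=3,interpolation=cv2.INTER_CUBIC)
b=cv2.resize(im[178:214,340:386],None,fx=10,fy=10,interpolation=cv2.INTER_CUBIC)
s=load('side')['color'][245:281,296:330]; s=cv2.resize(s,None,fx=10,fy=10,interpolation=cv2.INTER_CUBIC)
o=np.zeros((195+360,801,3),np.uint8); o[:195,:801]=a; o[195:,:460]=b; o[195:,460:800]=s[:, :340]
cv2.imwrite('pics/crop1.png',o)
```

```text
(no output)
```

View pics/crop1.png

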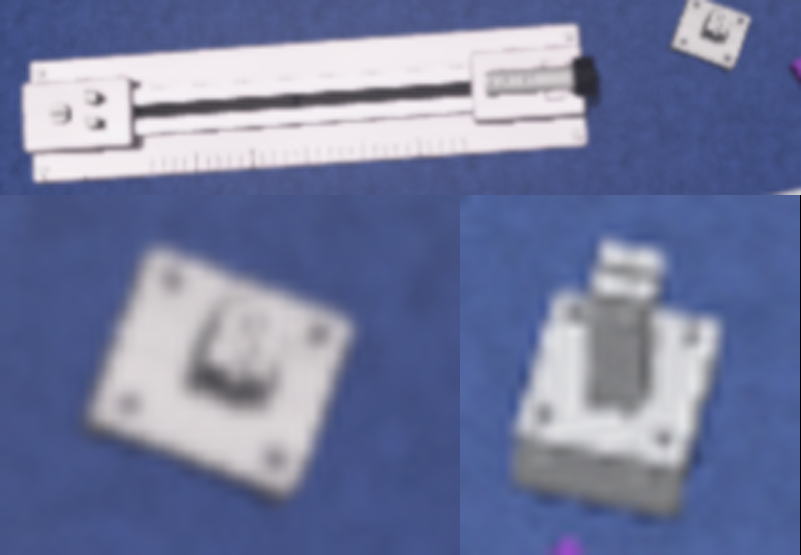

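The crop shows a bare steel plate with a square post and a slit, with plate corners at (155,243), (355,325), (288,503) and (88,428). It is the carriage. I now measure its pose and the board's.

Run:
```python
from h import *
c=load('top'); np.set_printoptions(precision=4,suppress=True)
B=lambda x,y:(340+(x+.5)/10-.5,178+(y-195+.5)/10-.5)
A=lambda x,y:(125+(x+.5)/3-.5,185+(y+.5)/3-.5)
P=np.array([atz(c,*B(*p),.024) for p in[(155,243),(355,325),(288,503),(88,428)]])
print('edges',[np.linalg.norm(P[i]-P[i-1]) for i in range(4)],'ctr',P.mean(0))
sx=(P[1]-P[2]+P[0]-P[3]);sy=(P[0]-P[1]+P[3]-P[2])
print('x edge ang',np.degrees(np.arctan2(sx[1],sx[0])),'y edge',np.degrees(np.arctan2(sy[1],sy[0])))
pt=atz(c,*B(243,333),.070);print('post top',pt)
Q=np.array([atz(c,*A(*p),.010) for p in[(30,63),(578,25),(587,145),(35,182)]])
print('board',Q,[np.linalg.norm(Q[i]-Q[i-1]) for i in range(4)],Q.mean(0))
d=Q[1]-Q[0]+Q[2]-Q[3];print('board x ang',np.degrees(np.arctan2(d[1],d[0])))
l,r=atz(c,*A(137,109.5),.025),atz(c,*A(470,88.5),.025);print('chan',l,r,np.degrees(np.arctan2(*(r-l)[[1,0]])),np.linalg.norm(r-l))
for p in[(470,52),(475,122),(128,78),(133,148)]:print('blk',atz(c,*A(*p),.044))
for n,p in(('plate',B(120,350)),('posttop',B(245,325)),('rail',A(300,87)),('base',A(500,140)),('tbl',A(640,100))):print(n,depth(c,*p))
# dense: carriage cloud
v,u=np.mgrid[178:214,340:376]; D=c['range_z'][178:214,340:376]
X=np.array([np.array(c['origin'])+ray(c,a,b)*z for a,b,z in zip(u.ravel(),v.ravel(),D.ravel()) if z>0])
m=(X[:,2]>.017)&(X[:,2]<.032); r=cv2.minAreaRect((X[m,:2]*1000).astype(np.float32)); print('cloud',m.sum(),r)
m=(X[:,2]>.06);print('post',m.sum(),X[m].mean(0),X[m].min(0),X[m].max(0))
s=robot.sense();print(s['tcp_pos'],s['tool_rot'],s['finger_gap'],s['t'])
```

```text
edges [np.float64(0.05391861817367388), np.float64(0.05808671386039498), np.float64(0.05209839189210201), np.float64(0.05707013350833369)] ctr [ 0.6256 -0.3163  0.024 ]
x edge ang -22.019896812040926 y edge 67.55764820649124
post top [ 0.6285 -0.315   0.07  ]
board [[ 0.6086  0.3003  0.01  ]
 [ 0.6363 -0.1982  0.01  ]
 [ 0.5277 -0.2039  0.01  ]
 [ 0.5     0.2927  0.01  ]] [np.float64(0.10885153399662369), np.float64(0.4992828979319296), np.float64(0.10875242493580922), np.float64(0.49738770228465234)] [0.5682 0.0477 0.01  ]
board x ang -86.8059160101214
chan [0.5628 0.1966 0.025 ] [ 0.5778 -0.1004  0.025 ] -87.10612632403455 0.29731568621574944
blk [ 0.6075 -0.1009  0.044 ]
blk [ 0.5458 -0.1045  0.044 ]
blk [0.5885 0.2008 0.044 ]
blk [0.5265 0.1952 0.044 ]
plate [ 0.6336 -0.2899  0.0181]
posttop [ 0.6311 -0.3161  0.0671]
rail [0.5807 0.05   0.0284]
base [ 0.5334 -0.1264  0.0091]
tbl [ 0.5691 -0.2536 -0.0025]
cloud 330 ((626.281494140625, -316.2474060058594), (58.473636627197266, 50.69590759277344), 68.52275848388672)
post 41 [ 0.6259 -0.3163  0.068 ] [ 0.6169 -0.3264  0.0601] [ 0.6354 -0.3049  0.0753]
[0.1423 0.6083 0.3032] [[-0.9737  0.2277 -0.0002]
 [ 0.2277  0.9737 -0.0012]
 [-0.     -0.0012 -1.    ]] 0.08542902022250581 0.1
```

Run:
```python
from h import *
np.set_printoptions(precision=1,suppress=True,linewidth=150)
fr=[cams.camera('top') for _ in range(4)]
c=fr[0]; D=np.array([f['range_z'] for f in fr],float); D[D==0]=np.nan; D=np.nanmean(D,0); G=np.mean([f['color'].mean(2) for f in fr],0).astype(np.float32)
o=np.array(c['origin']);R=np.array(c['rotation']);ctr=np.array([.569,.0477]);th=np.radians(-87);ux=np.array([np.cos(th),np.sin(th)]);uy=np.array([-ux[1],ux[0]])
def uv(w):
    p,_=cv2.projectPoints(np.array([w]),cv2.Rodrigues(R.T)[0],-R.T@o,K(c),np.array(c['distortion'],float));return p[0,0]
def prof(x,y,z):
    w=np.r_[ctr+ux*x+uy*y,z];p=uv(w);i,j=int(round(p[1])),int(round(p[0]));g=cv2.getRectSubPix(G,(1,1),(float(p[0]),float(p[1])))[0,0]
    return g,(o+ray(c,j,i)*D[i,j])[2]*1000
# cross section at several x
for x in(-.1,0,.1):
    print(x,'gray y -24..24/2',np.array([prof(x,y/1000,.028)[0] for y in range(-24,25,2)]))
    print('z',np.array([prof(x,y/1000,.028)[1] for y in range(-24,25,2)]))
for y in(0,.002,.004):
  print('along',y,'z');
  for a in range(-140,141,40): print(a,np.array([prof((a+k)/1000,y,.025)[1] for k in range(0,40,3)]),np.array([prof((a+k)/1000,y,.025)[0] for k in range(0,40,3)]))
```

```text
-0.1 gray y -24..24/2 [214.5 206.1 214.3 232.1 239.5 242.  241.7 237.  208.5 162.3 104.7  81.4  74.8  83.6 108.5 165.2 207.8 233.9 240.7 241.8 241.7 240.9 239.5 239.3
 239.1]
z [ 9.9  9.9 25.7 30.4 28.3 28.3 26.5 29.4 21.5 21.5 24.1 26.5 25.2 25.2 25.1 28.7 30.1 30.1 29.  29.1 29.1 29.   7.5  9.9  9.9]
0 gray y -24..24/2 [227.8 205.  208.8 226.2 238.6 241.2 239.9 231.1 208.4 157.1 114.   85.   76.5  76.6  98.9 143.2 209.3 231.2 240.  241.5 241.3 240.4 239.5 238.7
 238.4]
z [ 7.7 23.9 23.9 28.6 28.1 27.8 27.8 28.3 27.5 11.8 11.8 10.6 11.9 11.6 11.5 24.1 29.2 30.4 30.4 29.2 28.6 28.9 28.9  9.8  9. ]
0.1 gray y -24..24/2 [221.8 205.7 194.8 215.3 231.7 239.4 240.6 235.9 211.1 166.8 110.1  85.4  75.2  75.4  82.8 120.7 171.3 221.1 235.9 239.8 239.6 236.7 230.5 230.8
 233.5]
z [ 9.   9.7 29.1 28.9 28.9 29.  26.3 27.3 27.3 24.3 26.6 22.8 22.8 24.  23.7 26.7 26.7 28.5 29.  28.  28.  29.5  9.5  9.   9. ]
along 0 z
-140 [24.6 23.9 22.9 22.6 23.8 24.7 24.9 23.6 24.7 24.2 24.  22.5 22.7 26.5] [70.  70.7 70.2 70.5 70.5 70.7 71.1 71.2 71.6 72.5 73.4 73.9 74.5 74.9]
-100 [26.5 24.8 23.7 23.  27.  24
[... 2795 characters left out ...]
25.3 23.2] [ 95.2  88.4  83.3  79.4  76.4  78.6  87.2  94.1  99.3 102.6 102.4  99.9  96.2  90.1]
20 [23.2 23.9 24.5 23.8 23.5 23.6 24.2 22.6 21.3 21.7 22.1 26.3 23.  24.4] [87.8 83.9 81.4 81.3 84.1 87.3 91.6 96.1 99.  98.8 97.8 94.7 89.6 85.6]
60 [24.4 24.4 23.7 23.9 25.  25.1 24.3 22.7 23.3 21.7 24.7 23.8 24.3 23.7] [84.4 81.2 80.  79.3 81.3 85.  89.7 93.1 95.  94.4 92.5 90.3 86.8 82.5]
100 [23.7 24.1 23.5 24.4 22.3 24.7 22.4 24.9 24.7 21.9 26.8 24.5 26.5 25.4] [81.1 78.6 77.8 77.  78.1 81.7 85.7 88.4 89.2 88.3 86.1 82.3 78.5 75.8]
140 [25.4 24.1 25.2 43.  42.  42.1 41.2 61.3 64.6 64.5 63.3 62.  64.2 61.6] [ 75.2  75.6  89.  143.2 208.1 232.9 233.6 220.6 200.1 188.5 195.  199.3 195.6 193.4]
```

The depth shows the notch at about board x = -0.5 mm, with the board at (0.570, 0.048) and -86.8°. The carriage is at (0.626, -0.316), its x axis at -21.8°. I'll grip across the carriage's x.

```bash
cat >> h.py <<'E'
from scipy.spatial.transform import Rotation as Ro
def plan(wps,n):
    """wps: (pos m, tool-y azimuth deg, tool down); n rows for each; prints rows of mm/deg"""
    s=robot.sense(); p=np.array(s['tcp_pos'])*1000; R=np.array(s['tool_rot'])
    for (q,az),k in zip(wps,n):
        q=np.array(q)*1000; a=np.radians(az); y=np.array([np.cos(a),np.sin(a),0]); z=np.array([0,0,-1.]); T=np.c_[np.cross(y,z),y,z]
        for i in range(k):
            d=np.round(R.T@((q-p)/(k-i)),0 if np.linalg.norm(q-p)>30 else 1); w=np.round(np.degrees(Ro.from_matrix(R.T@T).as_rotvec())/(k-i),1)
            print([list(map(float,d)),list(map(float,w))]); p=p+R@d; R=R@Ro.from_rotvec(np.radians(w)).as_matrix()
E
python3 - <<'E'
from h import *
plan([((.52,.33,.27),40),((.64,0,.25),5),((.626,-.316,.20),-21.8)],[9,6,10])
E
```

```text
[[-48.0, -21.0, 4.0], [-0.0, 0.0, 4.1]]
[[-49.0, -17.0, 4.0], [-0.0, 0.0, 4.1]]
[[-50.0, -13.0, 4.0], [-0.0, 0.0, 4.1]]
[[-51.0, -10.0, 4.0], [-0.0, 0.0, 4.1]]
[[-52.0, -6.0, 4.0], [-0.0, 0.0, 4.1]]
[[-52.0, -3.0, 3.0], [-0.0, 0.0, 4.1]]
[[-52.0, 1.0, 4.0], [-0.0, 0.0, 4.1]]
[[-52.0, 5.0, 3.0], [-0.0, 0.0, 4.1]]
[[-52.0, 9.0, 4.0], [-0.0, 0.0, 4.0]]
[[-55.0, -20.0, 3.0], [-0.0, 0.0, 5.8]]
[[-57.0, -14.0, 3.0], [-0.0, 0.0, 5.8]]
[[-58.0, -9.0, 3.0], [-0.0, 0.0, 5.9]]
[[-58.0, -3.0, 4.0], [-0.0, 0.0, 5.8]]
[[-58.0, 4.0, 3.0], [-0.0, 0.0, 5.9]]
[[-58.0, 9.0, 4.0], [-0.0, 0.0, 5.8]]
[[-31.0, -4.0, 5.0], [-0.0, 0.0, 2.7]]
[[-32.0, -3.0, 5.0], [-0.0, 0.0, 2.7]]
[[-32.0, -1.0, 5.0], [-0.0, 0.0, 2.7]]
[[-32.0, 0.0, 5.0], [-0.0, 0.0, 2.7]]
[[-31.0, 2.0, 5.0], [0.0, 0.0, 2.7]]
[[-31.0, 3.0, 5.0], [0.0, 0.0, 2.7]]
[[-31.0, 5.0, 5.0], [0.0, 0.0, 2.7]]
[[-31.0, 6.0, 5.0], [0.0, 0.0, 2.6]]
[[-31.0, 8.0, 5.0], [0.0, 0.0, 2.7]]
[[-30.0, 9.0, 5.0], [0.0, 0.0, 2.6]]
```

{"method": "apply_moves", "body": {
  "motion": [
    [[-48,-21,4],[0,0,4],85],
    [[-49,-17,4],[0,0,4],85],
    [[-50,-13,4],[0,0,4],85],
    [[-51,-10,4],[0,0,4],85],
    [[-52,-6,4],[0,0,4],85]
  ]
}}

```text
t: 0.92
tcp_pos: [0.3536, 0.4539, 0.2839]
tool_rot: [[-0.836, 0.549, 0.0], [0.549, 0.836, 0.0], [0.0, 0.0, -1.0]]
wrist_force: [1.1, 0.6, 0.0]
finger_gap: 0.0846
finger_force: 0.0
```

{"method": "apply_moves", "body": {
  "motion": [
    [[-52,-3,4],[0,0,4],70],
    [[-52,1,4],[0,0,4],70],
    [[-52,5,4],[0,0,4],70],
    [[-52,9,4],[0,0,4],70],
    [[-55,-20,3],[0,0,6],70]
  ]
}}

```text
t: 1.55
tcp_pos: [0.544, 0.2774, 0.2642]
tool_rot: [[-0.57, 0.822, 0.0], [0.822, 0.57, -0.0], [-0.0, 0.0, -1.0]]
wrist_force: [0.1, 0.8, -0.3]
finger_gap: 0.0701
finger_force: 0.0
```

{"method": "apply_moves", "body": {
  "motion": [
    [[-57,-14,3],[0,0,6],60],
    [[-58,-9,3],[0,0,6],60],
    [[-58,-3,3],[0,0,6],60],
    [[-58,4,3],[0,0,6],60],
    [[-58,9,3],[0,0,6],60]
  ]
}}

```text
t: 2.17
tcp_pos: [0.6444, 0.0021, 0.2499]
tool_rot: [[-0.081, 0.997, 0.0], [0.997, 0.081, 0.0], [0.0, 0.0, -1.0]]
wrist_force: [1.1, 1.3, 0.2]
finger_gap: 0.06
finger_force: 0.0
```

Run:
```python
from h import *
s=robot.sense(); print(s['tcp_pos'],s['t'],s['wrist_force'],s['finger_gap'])
plan([((.626,-.316,.16),-21.8),((.626,-.316,.106),-21.8)],[7,3])
```

```text
[0.64441147 0.00205387 0.24991652] 2.175 [1.06343698 1.32251529 0.21313965] 0.059969875064807394
[[-45.0, -6.0, 13.0], [0.0, -0.0, 3.8]]
[[-45.0, -3.0, 13.0], [0.0, -0.0, 3.8]]
[[-46.0, -0.0, 13.0], [0.0, -0.0, 3.8]]
[[-45.0, 2.0, 13.0], [0.0, -0.0, 3.8]]
[[-45.0, 6.0, 13.0], [0.0, -0.0, 3.8]]
[[-45.0, 8.0, 12.0], [0.0, -0.0, 3.7]]
[[-44.0, 12.0, 13.0], [0.0, -0.0, 3.8]]
[[-0.0, -0.0, 18.0], [0.0, -0.0, -0.0]]
[[-0.0, -0.0, 18.0], [0.0, -0.0, -0.0]]
[[-0.5, -0.1, 17.8], [0.0, -0.0, -0.0]]
```

{"method": "apply_moves", "body": {
  "motion": [
    [[-45,-6,13],[0,0,4],50],
    [[-45,-3,13],[0,0,4],50],
    [[-46,0,13],[0,0,4],50],
    [[-45,2,13],[0,0,4],50],
    [[-45,6,13],[0,0,3.5],50]
  ]
}}

```text
t: 2.8
tcp_pos: [0.6303, -0.2241, 0.1844]
tool_rot: [[0.255, 0.967, 0.0], [0.967, -0.255, 0.0], [0.0, 0.0, -1.0]]
wrist_force: [0.4, 0.9, -0.5]
finger_gap: 0.0499
finger_force: 0.0
```

{"method": "apply_moves", "body": {
  "motion": [
    [[-45,8,12],[0,0,3.5],50],
    [[-44,12,13],[0,0,3.5],50],
    [[0,0,0],[0,0,0],50],
    [[0,0,0],[0,0,0],50],
    [[0,0,0],[0,0,0],50]
  ]
}}

```text
t: 3.42
tcp_pos: [0.6252, -0.3125, 0.1601]
tool_rot: [[0.367, 0.93, 0.001], [0.93, -0.367, 0.001], [0.001, 0.0, -1.0]]
wrist_force: [-0.0, 0.1, -0.5]
finger_gap: 0.0503
finger_force: 0.0
```

Run:
```python
from h import *
s=robot.sense(); print(s['tcp_pos'],s['t'],s['wrist_force'],s['finger_gap'])
plan([((.626,-.316,.106),-21.8)],[4])
```

```text
[ 0.62521919 -0.31253998  0.16009354] 3.425 [-0.00391403  0.10745621 -0.50053068] 0.050252869884585744
[[-1.0, 0.0, 14.0], [0.0, -0.0, 0.1]]
[[-1.0, 1.0, 13.0], [0.0, -0.0, 0.1]]
[[-0.5, 0.5, 13.5], [0.0, -0.0, 0.0]]
[[-0.5, 0.5, 13.6], [0.0, -0.1, 0.1]]
```

{"method": "apply_moves", "body": {
  "motion": [
    [[-2,1,14],[0,0,0],50],
    [[-1,1,14],[0,0,0],50],
    [[0,0,14],[0,0,0],50],
    [[0,0,12],[0,0,0],50],
    [[0,0,0],[0,0,0],40]
  ]
}}

```text
t: 4.05
tcp_pos: [0.6246, -0.3173, 0.1044]
tool_rot: [[0.369, 0.929, -0.002], [0.929, -0.369, 0.001], [0.0, -0.002, -1.0]]
wrist_force: [-0.6, -0.1, -0.3]
finger_gap: 0.0401
finger_force: 0.0
```

{"method": "apply_moves", "body": {
  "motion": [
    [[0,0,0],[0,0,0],10],
    [[0,0,0],[0,0,0],10],
    [[0,0,0],[0,0,0],10],
    [[0,0,0],[0,0,0],10],
    [[0,0,0],[0,0,0],10]
  ],
  "grip_force": 35
}}

```text
t: 4.68
tcp_pos: [0.6255, -0.3178, 0.1065]
tool_rot: [[0.369, 0.929, 0.001], [0.929, -0.369, -0.0], [-0.0, 0.001, -1.0]]
wrist_force: [0.1, -1.0, 4.3]
finger_gap: 0.0173
finger_force: 36.7
```

{"method": "apply_moves", "body": {
  "motion": [
    [[0,0,-10],[0,0,0],10],
    [[0,0,-25],[0,0,0],10],
    [[0,0,-30],[0,0,0],10],
    [[0,0,-30],[0,0,0],10],
    [[0,0,0],[0,0,0],10]
  ]
}}

```text
t: 5.3
tcp_pos: [0.6258, -0.3181, 0.2033]
tool_rot: [[0.369, 0.929, 0.003], [0.929, -0.369, -0.001], [0.0, 0.003, -1.0]]
wrist_force: [0.2, 1.0, -4.1]
finger_gap: 0.0175
finger_force: 35.8
```

Run:
```python
from h import *
s=robot.sense(); print(s['tcp_pos'],s['t'],s['wrist_force'],s['finger_gap'])
plan([((.574,-.0571,.20),-86.8)],[10])
```

```text
[ 0.62577666 -0.31810777  0.20328592] 5.3 [ 0.20510821  0.96185683 -4.11142734] 0.017502398118093763
[[22.0, -14.0, 0.0], [0.0, -0.0, 6.5]]
[[21.0, -17.0, 0.0], [0.0, -0.0, 6.5]]
[[18.0, -19.0, 0.0], [0.0, -0.0, 6.5]]
[[16.0, -21.0, 0.0], [0.0, -0.0, 6.5]]
[[14.0, -23.0, 0.0], [0.0, -0.0, 6.5]]
[[11.0, -24.0, 1.0], [0.0, -0.0, 6.5]]
[[8.0, -25.0, 0.0], [0.0, -0.0, 6.5]]
[[5.0, -26.0, 1.0], [0.0, -0.1, 6.5]]
[[3.0, -27.0, 0.0], [0.1, -0.0, 6.6]]
[[-0.8, -27.2, 0.8], [0.0, -0.1, 6.5]]
```

{"method": "apply_moves", "body": {
  "motion": [
    [[22,-14,0],[0,0,6.5],10],
    [[21,-17,0],[0,0,6.5],10],
    [[18,-19,0],[0,0,6.5],10],
    [[16,-21,0],[0,0,6.5],10],
    [[14,-23,0],[0,0,6.5],10]
  ]
}}

```text
t: 5.92
tcp_pos: [0.5985, -0.1863, 0.1993]
tool_rot: [[0.813, 0.582, -0.002], [0.582, -0.813, 0.001], [-0.002, -0.002, -1.0]]
wrist_force: [0.7, 0.1, -3.3]
finger_gap: 0.0172
finger_force: 35.8
```

{"method": "apply_moves", "body": {
  "motion": [
    [[11,-24,1],[0,0,6.5],10],
    [[8,-25,0],[0,0,6.5],10],
    [[5,-26,1],[0,0,6.5],10],
    [[3,-27,0],[0,0,6.5],10],
    [[-1,-27,1],[0,0,6.5],10]
  ]
}}

```text
t: 6.55
tcp_pos: [0.5722, -0.0557, 0.1966]
tool_rot: [[0.999, 0.055, -0.002], [0.055, -0.999, 0.0], [-0.002, -0.0, -1.0]]
wrist_force: [-0.6, 0.1, -3.1]
finger_gap: 0.0176
finger_force: 35.8
```

{"method": "apply_moves", "body": {
  "motion": [
    [[0,0,10],[0,0,0],10],
    [[0,0,10],[0,0,0],10],
    [[0,0,10],[0,0,0],10],
    [[0,0,0],[0,0,0],10],
    [[0,0,0],[0,0,0],10]
  ]
}}

```text
t: 7.18
tcp_pos: [0.5733, -0.0574, 0.168]
tool_rot: [[0.998, 0.057, 0.0], [0.057, -0.998, -0.0], [0.0, 0.0, -1.0]]
wrist_force: [-1.2, -0.8, -1.5]
finger_gap: 0.0179
finger_force: 35.6
```

Run:
```python
from h import *
s=robot.sense(); print(s['tcp_pos'],s['tool_rot'],s['t'],s['wrist_force'],s['finger_gap'])
c=grab('top');d=grab('side')
from h import *
def pj(c,w):
    R=np.array(c['rotation']);o=np.array(c['origin']);p,_=cv2.projectPoints(np.array([w],float),cv2.Rodrigues(R.T)[0],-R.T@o,K(c),np.array(c['distortion'],float));return p[0,0]
w=np.r_[np.array(s['tcp_pos'])[:2],.09]
ims=[]
for q in(c,d):
    u,v=pj(q,w).astype(int);print(u,v); ims.append(cv2.resize(q['color'][v-30:v+30,u-33:u+33],None,fx=6,fy=6,interpolation=cv2.INTER_CUBIC))
cv2.imwrite('pics/crop2.png',np.hstack(ims))
# depth cloud of the carriage
v,u=np.mgrid[0:420:1,0:560:1]
uu,vv=pj(c,w).astype(int);U=[(a,b) for b in range(vv-30,vv+30) for a in range(uu-30,uu+30)]
X=np.array([np.array(c['origin'])+ray(c,a,b)*c['range_z'][b,a] for a,b in U if c['range_z'][b,a]>0])
zp=s['tcp_pos'][2]-.106+.024; m=(abs(X[:,2]-zp)<.009)&(np.linalg.norm(X[:,:2]-w[:2],axis=1)<.05)
print(zp,m.sum(),cv2.minAreaRect((X[m,:2]*1000).astype(np.float32)))
```

```text
[ 0.57328761 -0.05742324  0.16799441] [[ 9.98346274e-01  5.74865522e-02  1.18333589e-04]
 [ 5.74865687e-02 -9.98346270e-01 -1.40672610e-04]
 [ 1.10051114e-04  1.47242568e-04 -9.99999983e-01]] 7.175 [-1.20837037 -0.76417518 -1.50465883] 0.01792513171763928
264 212
282 190
0.08599440816079865 13 ((555.3214721679688, -79.68946075439453), (5.1524577140808105, 14.761955261230469), 86.33013153076172)
```

View pics/crop2.png

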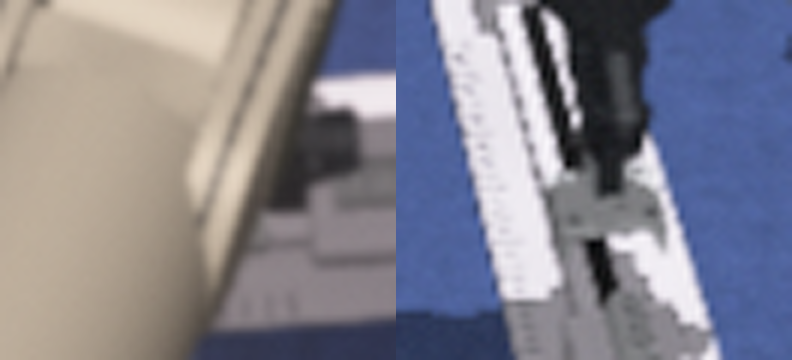

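The side view (right half) shows the held carriage level above the rail, at about (608,205), in line with the channel at (602,260). The top view is hidden by the arm. I check the lateral offset with the side depth.

Run:
```python
from h import *
np.set_printoptions(precision=1,suppress=True,linewidth=160)
d=load('side'); o=d['origin']
X=[];C=[];P=[]
for v in range(150,260):
  for u in range(240,330):
    z=d['range_z'][v,u]
    if z>0: X.append(o+ray(d,u,v)*z);C.append(d['color'][v,u].mean());P.append((u,v))
X=np.array(X);C=np.array(C);P=np.array(P)
th=np.radians(-86.8);ux=np.array([np.cos(th),np.sin(th)]);uy=np.array([-ux[1],ux[0]])
r=X[:,:2]-np.array([.5697,.0477]); bx=r@ux*1000;by=r@uy*1000;z=X[:,2]*1000
def q(n,m): print(n,m.sum(),'by',by[m].min(),by[m].max(),np.median(by[m]),'bx',bx[m].min(),bx[m].max(),'z',np.median(z[m]))
q('carr plate+front',(bx>70)&(bx<140)&(z>70)&(z<92)&(abs(by)<45)&(C>60))
for lo in range(58,96,4): 
    m=(bx>70)&(bx<140)&(z>=lo)&(z<lo+4)&(abs(by)<45)&(C>60)
    if m.sum(): q(lo,m)
q('rail',(bx>-60)&(bx<60)&(z>24)&(z<34)&(abs(by)<26)&(C>120))
q('chan',(bx>-60)&(bx<60)&(z>18)&(z<29)&(abs(by)<14)&(C<90))
# post below fingers
q('post',(bx>80)&(bx<125)&(z>93)&(z<103)&(abs(by)<14)&(C>60))
```

```text
carr plate+front 172 by -31.049104839624903 26.752242969614866 -4.588595065854255 bx 80.43160203246354 137.02535510731394 z 82.48757921099647
58 3 by -30.676739025551644 -29.032802724551264 -30.152997312372364 bx 100.25617307661742 129.16301971160212 z 60.366118300635875
62 8 by -30.447499954746082 27.363930949696368 -2.0267094438288495 bx 98.99152578090899 133.5114338315974 z 64.37161316430362
66 4 by -29.88208855858137 23.183373058548636 -27.585236414584603 bx 95.71546992900562 133.186327997962 z 67.45176811421359
70 3 by -2.5227939013969514 26.367080945677042 22.94506773165655 bx 127.98976254712935 132.68535737389152 z 72.58637303720784
74 18 by -31.049104839624903 23.746720018923117 -20.49979772189237 bx 100.83491425299798 134.87233628237115 z 76.08022565970663
78 53 by -30.619814762629254 26.73058539006273 0.09263732731650474 bx 80.43160203246354 137.02535510731394 z 80.5060672199731
82 75 by -30.965226532438567 26.752242969614866 -2.3665735805855177 bx 83.34253354020532 136.6265900799796 z 83.87867440971198
86 22 by -28.787992693754116 23.9470993159805 -5.776907884775679 bx 89.64891325669673 134.45171564739397 z 87.06636607222828
90 1 by -11.709176812016029 -11.709176812016029 -11.709176812016029 bx 123.62920039934289 123.62920039934289 z 91.54357876915098
94 7 by -14.125099207729578 4.983855001803434 -8.708347737236776 bx 100.45844077942849 125.08072777563609 z 95.84007346664758
rail 58 by -23.64897423274209 6.972337342768337 -16.309087209983232 bx -57.350223069096145 27.858605387703268 z 27.269355130033034
chan 26 by -6.764548888878137 4.050957133749714 -0.29273939432796836 bx -59.43739054644642 0.8093690001078632 z 22.803778439616337
post 5 by -11.708773466690767 4.983855001803434 -8.708347737236776 bx 120.44853737481569 124.90950893791305 z 95.84007346664758
```

{"method": "apply_moves", "body": {
  "motion": [
    [[1,0,8],[0,0,0],10],
    [[0,0,8],[0,0,0],10],
    [[0,0,8],[0,0,0],10],
    [[0,0,6],[0,0,0],10],
    [[0,0,0],[0,0,0],10]
  ]
}}

```text
t: 7.9
tcp_pos: [0.574, -0.0568, 0.1373]
tool_rot: [[0.998, 0.058, -0.001], [0.058, -0.998, -0.0], [-0.001, 0.0, -1.0]]
wrist_force: [0.1, -0.1, -3.4]
finger_gap: 0.0176
finger_force: 35.7
```

{"method": "apply_moves", "body": {
  "motion": [
    [[0,0,3],[0,0,0],10],
    [[0,0,3],[0,0,0],10],
    [[0,0,2],[0,0,0],10],
    [[0,0,1],[0,0,0],10],
    [[0,0,0],[0,0,0],10]
  ]
}}

```text
t: 8.52
tcp_pos: [0.5742, -0.0568, 0.1288]
tool_rot: [[0.998, 0.058, -0.0], [0.058, -0.998, 0.0], [-0.0, -0.0, -1.0]]
wrist_force: [-0.1, 0.2, -2.4]
finger_gap: 0.0174
finger_force: 35.7
```

{"method": "apply_moves", "body": {
  "motion": [
    [[0,0,0.5],[0,0,0],10],
    [[0,0,0.5],[0,0,0],10],
    [[0,0,0.5],[0,0,0],10],
    [[0,0,0.5],[0,0,0],10],
    [[0,0,0],[0,0,0],10]
  ]
}}

```text
t: 9.15
tcp_pos: [0.5743, -0.0568, 0.1273]
tool_rot: [[0.998, 0.058, 0.0], [0.058, -0.998, 0.0], [0.0, -0.0, -1.0]]
wrist_force: [-3.3, 0.9, 5.1]
finger_gap: 0.0174
finger_force: 36.8
```

{"method": "apply_moves", "body": {
  "motion": [
    [[-0.5,0,-0.5],[0,0,0],10],
    [[0,-2,0],[0,0,0],10],
    [[0,-3,0],[0,0,0],10],
    [[0,-4,0],[0,0,0],10],
    [[0,-4,0],[0,0,0],10]
  ]
}}

```text
t: 9.78
tcp_pos: [0.573, -0.0435, 0.1274]
tool_rot: [[0.998, 0.058, 0.0], [0.058, -0.998, 0.0], [0.0, -0.0, -1.0]]
wrist_force: [-0.2, -1.5, -0.3]
finger_gap: 0.0175
finger_force: 36.1
```

{"method": "apply_moves", "body": {
  "motion": [
    [[0,-5,0],[0,0,0],10],
    [[0,-5,0],[0,0,0],10],
    [[0,-5,0],[0,0,0],10],
    [[0,-5,0],[0,0,0],10],
    [[0,-5,0],[0,0,0],10]
  ]
}}

```text
t: 10.4
tcp_pos: [0.5715, -0.0185, 0.1274]
tool_rot: [[0.998, 0.058, -0.0], [0.058, -0.998, 0.0], [-0.0, -0.0, -1.0]]
wrist_force: [-0.6, -0.5, -0.4]
finger_gap: 0.0177
finger_force: 36.1
```

{"method": "apply_moves", "body": {
  "motion": [
    [[0,-5,0],[0,0,0],10],
    [[0,-5,0],[0,0,0],10],
    [[0,-5,0],[0,0,0],10],
    [[0,-5,0],[0,0,0],10],
    [[0,-5,0],[0,0,0],10]
  ]
}}

```text
t: 11.02
tcp_pos: [0.57, 0.0064, 0.1274]
tool_rot: [[0.998, 0.058, -0.0], [0.058, -0.998, 0.0], [-0.0, -0.0, -1.0]]
wrist_force: [0.1, -1.9, 0.6]
finger_gap: 0.0179
finger_force: 36.1
```

{"method": "apply_moves", "body": {
  "motion": [
    [[0,-5,0],[0,0,0],10],
    [[0,-5,0],[0,0,0],10],
    [[0,-5,0],[0,0,0],10],
    [[0,-2,0],[0,0,0],10],
    [[0,0,0],[0,0,0],10]
  ]
}}

```text
t: 11.65
tcp_pos: [0.5691, 0.0236, 0.1274]
tool_rot: [[0.998, 0.059, -0.0], [0.059, -0.998, 0.001], [-0.0, -0.001, -1.0]]
wrist_force: [0.4, 0.8, -0.2]
finger_gap: 0.0177
finger_force: 36.1
```

{"method": "apply_moves", "body": {
  "motion": [
    [[0,0,0],[0,0,0],20],
    [[0,0,0],[0,0,0],20],
    [[0,-2,0],[0,0,0],20],
    [[0,-2,0],[0,0,0],20],
    [[0,-2,0],[0,0,0],20]
  ],
  "grip_force": 20
}}

```text
t: 12.28
tcp_pos: [0.5688, 0.0288, 0.1274]
tool_rot: [[0.998, 0.058, 0.0], [0.058, -0.998, -0.0], [0.0, 0.0, -1.0]]
wrist_force: [-0.7, -2.5, 0.6]
finger_gap: 0.0202
finger_force: 2.0
```

{"method": "apply_moves", "body": {
  "motion": [
    [[0,-2,0],[0,0,0],20],
    [[0,-2,0],[0,0,0],20],
    [[0,-2,0],[0,0,0],20],
    [[0,-2,0],[0,0,0],20],
    [[0,-2,0],[0,0,0],20]
  ]
}}

```text
t: 12.9
tcp_pos: [0.5681, 0.0391, 0.1274]
tool_rot: [[0.998, 0.058, 0.0], [0.058, -0.998, 0.0], [0.0, -0.0, -1.0]]
wrist_force: [0.5, -2.5, -0.4]
finger_gap: 0.0197
finger_force: 2.2
```

{"method": "apply_moves", "body": {
  "motion": [
    [[0,-1,0],[0,0,0],20],
    [[0,-1,0],[0,0,0],20],
    [[0,-1,0],[0,0,0],20],
    [[0,-1,0],[0,0,0],20],
    [[0,-1,0],[0,0,0],20]
  ]
}}

```text
t: 13.52
tcp_pos: [0.5678, 0.0441, 0.1274]
tool_rot: [[0.998, 0.058, 0.0], [0.058, -0.998, 0.0], [0.0, -0.0, -1.0]]
wrist_force: [0.0, -2.0, 1.4]
finger_gap: 0.0201
finger_force: 2.3
```

{"method": "apply_moves", "body": {
  "motion": [
    [[0,-0.7,0],[0,0,0],20],
    [[0,-0.7,0],[0,0,0],20],
    [[0,-0.7,0],[0,0,0],20],
    [[0,-0.7,0],[0,0,0],20],
    [[0,0,0],[0,0,0],20]
  ]
}}

```text
t: 14.15
tcp_pos: [0.5676, 0.0471, 0.1273]
tool_rot: [[0.998, 0.058, -0.0], [0.058, -0.998, 0.0], [-0.0, -0.0, -1.0]]
wrist_force: [-0.1, -1.2, -0.1]
finger_gap: 0.0202
finger_force: 1.2
```

{"method": "apply_moves", "body": {
  "motion": [
    [[0,-0.5,0],[0,0,0],20],
    [[0,-0.5,0],[0,0,0],20],
    [[0,-0.5,0],[0,0,0],20],
    [[0,-0.5,0],[0,0,0],20],
    [[0,0,0],[0,0,0],20]
  ]
}}

```text
t: 14.78
tcp_pos: [0.5675, 0.049, 0.1273]
tool_rot: [[0.998, 0.058, -0.0], [0.058, -0.998, 0.0], [-0.0, -0.0, -1.0]]
wrist_force: [-0.9, -0.2, -0.3]
finger_gap: 0.0198
finger_force: 0.7
```

```bash
cat > look.py <<'E'
import sys
from h import *
np.set_printoptions(precision=1,suppress=True,linewidth=160)
d=grab('side');o=d['origin'];s=robot.sense();print(s['tcp_pos'],s['wrist_force'],s['finger_force'])
X=np.array([np.r_[o+ray(d,u,v)*d['range_z'][v,u],d['color'][v,u].mean(),u,v] for v in range(120,240) for u in range(230,320) if d['range_z'][v,u]>0])
th=np.radians(-86.8);ux=np.array([np.cos(th),np.sin(th)]);uy=np.array([-ux[1],ux[0]])
r=X[:,:2]-np.array([.5697,.0477]);bx=r@ux*1000;by=r@uy*1000;z=X[:,2]*1000
# plate top: off the post, z histogram
m=(abs(bx-(-(s['tcp_pos'][1]-.0477)*1000))<20)&(abs(by)>11)&(abs(by)<25)&(z>33)&(z<52)&(X[:,3]>60)
print('plate z',m.sum(),np.percentile(z[m],[10,50,90]),'left',np.median(z[m&(by<0)]),'right',np.median(z[m&(by>0)]),'bx',bx[m].min(),bx[m].max())
E
python3 look.py
```

```text
[0.6 0.  0.1] [-0.4 -0.3 -1.1] 0.6202745282462274
plate z 54 [39.  41.4 44.1] left 41.95874306409109 right 41.09016160007495 bx -21.03694386343668 18.590012781523885
```

Run:
```python
from h import *
d=load('side');cv2.imwrite('pics/s3.png',cv2.resize(d['color'][140:205,240:320],None,fx=9,fy=9,interpolation=cv2.INTER_CUBIC))
```

```text
(no output)
```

View pics/s3.png

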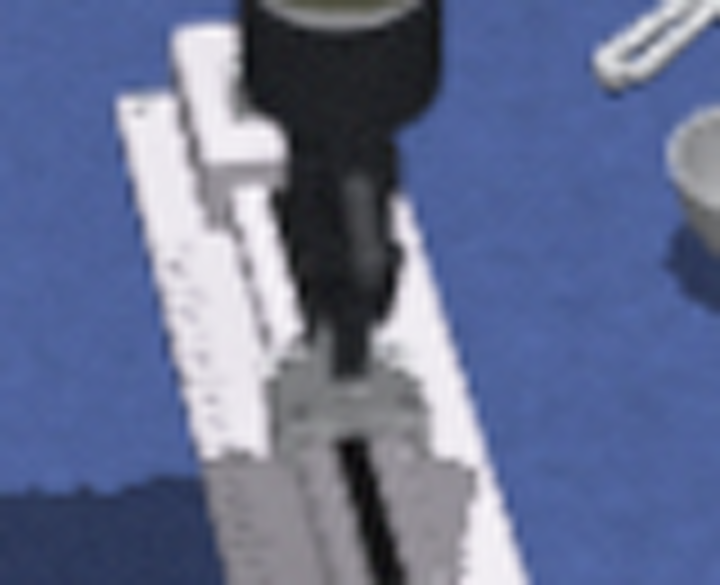

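The close-up shows the carriage at about (345,410) on the rail. The plate height is ambiguous (41 mm against 43 riding and 36 dropped), so I go on gently.

{"method": "apply_moves", "body": {
  "motion": [
    [[0,-0.4,0],[0,0,0],20],
    [[0,-0.4,0],[0,0,0],20],
    [[0,-0.4,0],[0,0,0],20],
    [[0,-0.4,0],[0,0,0],20],
    [[0,0,0],[0,0,0],20]
  ]
}}

```text
t: 15.45
tcp_pos: [0.5675, 0.0505, 0.1274]
tool_rot: [[0.998, 0.058, 0.0], [0.058, -0.998, 0.0], [0.0, -0.0, -1.0]]
wrist_force: [0.0, -0.7, -1.3]
finger_gap: 0.0199
finger_force: 0.8
```

```bash
python3 look.py; python3 look.py
```

```text
[0.6 0.1 0.1] [ 0.   0.3 -0.9] 0.7282495504477993
plate z 54 [38.5 40.8 44.7] left 40.85137660745608 right 40.8356684099882 bx -21.861804695164846 16.976212489979947
[0.6 0.1 0.1] [-0.3 -0.3 -1.2] 0.7163479688097141
plate z 51 [38.4 41.2 44.4] left 41.15189483373038 right 41.10398311150631 bx -22.437177299784597 16.430753560764792
```

Wrist z is about -1 N, so the post hangs lightly between the fingers. I open them a little to let it settle.

{"method": "apply_moves", "body": {
  "motion": [
    [[0,0,0],[0,0,0],21],
    [[0,0,0],[0,0,0],22],
    [[0,0,0],[0,0,0],22],
    [[0,0,0],[0,0,0],22],
    [[0,0,0],[0,0,0],22]
  ]
}}

```text
t: 16.18
tcp_pos: [0.5675, 0.0504, 0.1274]
tool_rot: [[0.998, 0.058, 0.0], [0.058, -0.998, 0.0], [0.0, -0.0, -1.0]]
wrist_force: [0.7, 0.1, -0.2]
finger_gap: 0.0225
finger_force: 0.1
```

```bash
python3 look.py; python3 look.py
```

```text
[0.6 0.1 0.1] [0.2 1.2 0.8] 0.126342418789136
plate z 50 [36.8 39.5 43.2] left 39.7341561782758 right 39.10358450424511 bx -21.26583354561592 16.805517940224462
[0.6 0.1 0.1] [0.3 0.1 0.7] 0.1275964163323806
plate z 53 [37.  39.9 42.9] left 40.44762544636582 right 39.38831839669943 bx -21.48938779716533 15.621582699714091
```

```bash
cat >> look.py <<'E'
for a in range(-28,28,6):
    k=(bx>=a)&(bx<a+6)&(abs(by)<25)&(z>28)&(z<110)&(X[:,3]>60)
    o_=k&(abs(by)>12)
    print(a,k.sum(),'edge z',np.median(z[o_]) if o_.any() else None,np.sort(z[o_]))
E
python3 look.py
```

```text
[0.6 0.1 0.1] [ 0.3  0.8 -0.5] 0.1297574379532307
plate z 51 [38.3 40.5 43.6] left 40.9765260987418 right 40.405180844719446 bx -21.933221990383878 16.766463726427812
-28 4 edge z 36.68810484260088 [36.1 36.6 36.7 37.5]
-22 7 edge z 39.98731988506743 [38.1 38.7 39.6 40.4 41.6 44.1]
-16 11 edge z 40.07902716403011 [38.4 38.4 39.  39.2 39.4 40.7 41.1 58.7 61.7 68.3]
-10 8 edge z 41.593464581064055 [36.7 40.4 40.4 41.6 42.5 43.2 44.5]
-4 10 edge z 40.319217209267904 [34.5 38.3 39.  39.5 40.2 40.4 41.5 41.7 42.5 42.9]
2 14 edge z 41.092767646718656 [36.8 39.4 40.4 40.5 40.8 41.4 42.7 42.9 43.6 46.4]
8 14 edge z 41.69605114570385 [40.1 40.2 43.2 43.8]
14 29 edge z 44.16742215741709 [31.8 33.1 38.5 40.1 40.6 40.9 42.5 42.8 43.1 44.1 44.3 44.3 45.9 58.  61.1 65.1 68.8 72.6 76.1 80.9]
20 32 edge z 39.880238931638274 [30.3 33.4 36.1 37.9 39.3 39.9 39.9 41.7 42.6 42.7 43.1 43.7]
26 18 edge z 39.280644326996295 [29.3 29.4 34.  36.8 41.7 42.1 44.6 47.7]
```

```bash
cat > tilt.py <<'E'
from h import *
from scipy.optimize import least_squares
np.set_printoptions(precision=2,suppress=True)
fr=[cams.camera('side') for _ in range(8)];d=fr[0];o=d['origin']
D=np.array([f['range_z'] for f in fr],float);D[D==0]=np.nan;D=np.nanmedian(D,0);s=robot.sense();print(s['tcp_pos'],s['wrist_force'],s['finger_force'],s['t'])
X=np.array([np.r_[o+ray(d,u,v)*D[v,u],d['color'][v,u].mean()] for v in range(120,240) for u in range(230,320) if D[v,u]>0])
th=np.radians(-86.8);ux=np.array([np.cos(th),np.sin(th)]);uy=np.array([-ux[1],ux[0]])
r=X[:,:2]-np.array([.5697,.0477]);bx=r@ux*1000;by=r@uy*1000;z=X[:,2]*1000
t=-(s['tcp_pos'][1]-.0477)*1000
m=(abs(bx-t)<20)&(abs(by+1)>12)&(abs(by+1)<25)&(z>31)&(z<52)&(X[:,3]>60)
f=lambda p:p[0]+p[1]*(bx[m]-t)+p[2]*by[m]-z[m]
q=least_squares(f,[40,0,0],loss='soft_l1');print('plate z at middle',q.x[0],'pitch,roll deg',np.degrees(q.x[1:]),m.sum(),'res',np.std(q.fun))
m=(bx>50)&(bx<120)&(abs(by)>9)&(abs(by)<17);print('rail z (30)',np.median(z[m]),m.sum())
E
python3 tilt.py
```

```text
[0.57 0.05 0.13] [-0.26 -0.21  0.26] 0.12879360519946204 16.725
plate z at middle 40.70568796684054 pitch,roll deg [ 4.86 -0.8 ] 49 res 1.0330669424096968
rail z (30) 27.864593336722532 83
```

The plate middle is about 43 mm high and pitched 5° nose-down, so the pin is just tipping over the notch's near edge. I'll regrip to level it, which also centres it forward, then release and look.

{"method": "apply_moves", "body": {
  "motion": [
    [[0,0,0],[0,0,0],16],
    [[0,0,0],[0,0,0],16],
    [[0,0,0],[0,0,0],16],
    [[0,0,0],[0,0,0],16],
    [[0,0,0],[0,0,0],16]
  ],
  "grip_force": 20
}}

```text
t: 17.35
tcp_pos: [0.5674, 0.0504, 0.1274]
tool_rot: [[0.998, 0.058, -0.0], [0.058, -0.998, 0.0], [-0.0, -0.0, -1.0]]
wrist_force: [-1.3, 0.5, -2.8]
finger_gap: 0.0176
finger_force: 23.4
```

{"method": "apply_moves", "body": {
  "motion": [
    [[0,0,0.5],[0,0,0],16],
    [[0,0,0.5],[0,0,0],16],
    [[0,0,0.5],[0,0,0],16],
    [[0,0,0],[0,0,0],16],
    [[0,0,0],[0,0,0],16]
  ]
}}

```text
t: 17.98
tcp_pos: [0.5675, 0.0504, 0.1259]
tool_rot: [[0.998, 0.058, 0.0], [0.058, -0.998, 0.0], [0.0, -0.0, -1.0]]
wrist_force: [0.3, -0.6, -2.5]
finger_gap: 0.0176
finger_force: 23.4
```

```bash
python3 tilt.py
```

```text
[0.57 0.05 0.13] [-0.08 -0.17 -1.92] 23.397779390215874 18.375
plate z at middle 39.332638125161544 pitch,roll deg [-0.95 -0.24] 53 res 1.0266432425267398
rail z (30) 27.327170124236353 77
```

The held carriage moved down freely with no contact, so the pin is entering the notch. I lower it on.

{"method": "apply_moves", "body": {
  "motion": [
    [[0,0,0.7],[0,0,0],16],
    [[0,0,0.7],[0,0,0],16],
    [[0,0,0.6],[0,0,0],16],
    [[0,0,0],[0,0,0],16],
    [[0,0,0],[0,0,0],16]
  ]
}}

```text
t: 19.0
tcp_pos: [0.5675, 0.0504, 0.1239]
tool_rot: [[0.998, 0.058, 0.0], [0.058, -0.998, 0.0], [0.0, -0.0, -1.0]]
wrist_force: [0.9, -1.1, -2.8]
finger_gap: 0.0179
finger_force: 23.4
```

{"method": "apply_moves", "body": {
  "motion": [
    [[0,0,0.4],[0,0,0],16],
    [[0,0,0.4],[0,0,0],16],
    [[0,0,0.4],[0,0,0],16],
    [[0,0,0],[0,0,0],16],
    [[0,0,0],[0,0,0],16]
  ]
}}

```text
t: 19.62
tcp_pos: [0.5675, 0.0504, 0.1227]
tool_rot: [[0.998, 0.058, -0.0], [0.058, -0.998, 0.0], [-0.0, -0.0, -1.0]]
wrist_force: [0.6, -1.0, -3.1]
finger_gap: 0.0178
finger_force: 23.4
```

```bash
python3 tilt.py
```

```text
[0.57 0.05 0.12] [ 0.76  0.63 -3.52] 23.396355137228966 20.025
plate z at middle 36.180142410004 pitch,roll deg [0.94 0.01] 53 res 1.1344560659390661
rail z (30) 27.566782273360182 82
```

{"method": "apply_moves", "body": {
  "motion": [
    [[0,0,0.3],[0,0,0],16],
    [[0,0,0.3],[0,0,0],16],
    [[0,0,0.3],[0,0,0],16],
    [[0,0,0],[0,0,0],16],
    [[0,0,0],[0,0,0],16]
  ]
}}

```text
t: 20.65
tcp_pos: [0.5675, 0.0504, 0.1218]
tool_rot: [[0.998, 0.058, -0.0], [0.058, -0.998, 0.0], [-0.0, -0.0, -1.0]]
wrist_force: [1.0, 0.3, -2.9]
finger_gap: 0.0177
finger_force: 23.4
```

{"method": "apply_moves", "body": {
  "motion": [
    [[0,0,0.3],[0,0,0],16],
    [[0,0,0.3],[0,0,0],16],
    [[0,0,0.3],[0,0,0],16],
    [[0,0,0.3],[0,0,0],16],
    [[0,0,0],[0,0,0],16]
  ]
}}

```text
t: 21.28
tcp_pos: [0.5676, 0.0504, 0.1216]
tool_rot: [[0.998, 0.058, -0.0], [0.058, -0.998, 0.001], [0.0, -0.001, -1.0]]
wrist_force: [-7.7, 1.1, 12.6]
finger_gap: 0.0176
finger_force: 25.5
```

Firm contact at the bottom. I ease off 1 mm and release.

{"method": "apply_moves", "body": {
  "motion": [
    [[0,0,-1],[0,0,0],16],
    [[0,0,0],[0,0,0],19],
    [[0,0,0],[0,0,0],22],
    [[0,0,0],[0,0,0],30],
    [[0,0,0],[0,0,0],40]
  ]
}}

```text
t: 21.9
tcp_pos: [0.5675, 0.0504, 0.1216]
tool_rot: [[0.998, 0.058, 0.0], [0.058, -0.998, -0.0], [0.0, 0.0, -1.0]]
wrist_force: [0.3, 0.2, -0.6]
finger_gap: 0.0401
finger_force: 0.0
```

{"method": "apply_moves", "body": {
  "motion": [
    [[0,0,0],[0,0,0],40],
    [[0,0,-10],[0,0,0],40],
    [[0,0,-20],[0,0,0],40],
    [[0,0,-40],[0,0,0],40],
    [[0,0,-50],[0,0,0],40]
  ]
}}

```text
t: 22.52
tcp_pos: [0.5672, 0.0501, 0.2437]
tool_rot: [[0.998, 0.058, -0.0], [0.058, -0.998, -0.0], [-0.0, 0.0, -1.0]]
wrist_force: [0.0, 0.4, -0.4]
finger_gap: 0.04
finger_force: 0.0
```

{"method": "apply_moves", "body": {
  "motion": [
    [[0,20,-30],[0,0,0],40],
    [[-50,0,0],[0,0,0],40],
    [[-50,0,0],[0,0,0],40],
    [[-40,0,0],[0,0,0],40],
    [[0,0,0],[0,0,0],40]
  ]
}}

```text
t: 23.15
tcp_pos: [0.4339, 0.0222, 0.2741]
tool_rot: [[0.998, 0.057, 0.001], [0.057, -0.998, 0.009], [0.002, -0.009, -1.0]]
wrist_force: [0.9, -0.4, 0.3]
finger_gap: 0.0399
finger_force: 0.0
```

```bash
sed "s/^t=.*/t=-2/" tilt.py > t2.py; python3 t2.py
python3 - <<'E'
from h import *
c=grab('top');d=grab('side')
a=cv2.resize(c['color'][185:250,125:392],None,fx=3,fy=3,interpolation=cv2.INTER_CUBIC)
b=cv2.resize(d['color'][140:205,240:320],None,fx=6,fy=6,interpolation=cv2.INTER_CUBIC)
o=np.zeros((195+390,801,3),np.uint8);o[:195]=a;o[195:,:480]=b;o[195:,480:]=cv2.resize(c['color'],(321,241))[:1,:1]*0
o[195:195+241,480:801]=cv2.resize(c['color'],(321,241));cv2.imwrite('pics/fin.png',o)
E
```

```text
[0.44 0.02 0.27] [-0.15 -0.38  0.63] 0.0 23.55
plate z at middle 35.02543692316669 pitch,roll deg [ 0.79 -0.47] 51 res 1.0573185723206038
rail z (30) 27.11756800638254 60
```

View pics/fin.png

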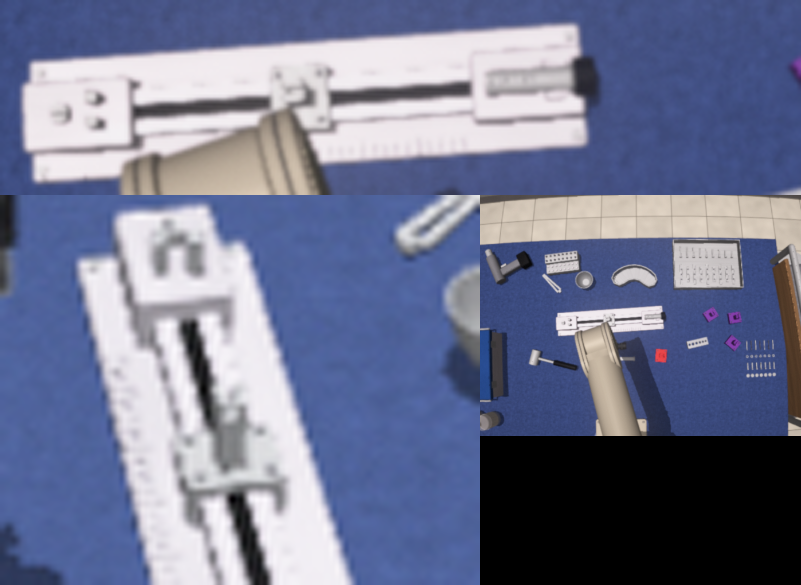

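The picture shows the carriage flat on the rail at crop (302,97), square to it. Its plate top is 7.9 mm above the rail (8 mm when seated flat), its tilt is under 1°, and the gripper is clear. Other instruments look undisturbed.

```bash
python3 -c "
from plant import robot
print(robot.job_done())"
```

```text
the job is handed in; nothing more can be done
None
```

I set the steel carriage astride the rail by the tensioner and slid it to the index notch; it now sits flat with the pin in the notch, gripper clear, and the job is handed in at about 24 s.

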